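# Feed the jig block into the hole punch with a push stick

### The job

Pick up the wooden push stick by its upright grip and use it, not the gripper itself, to feed the wooden jig block along the aluminium fence until the block is fully home against the front of the hole punch. Keep the block against the fence and square to it all the way. Leave the push stick standing on its feet on the desk, let go of it, and do not disturb the ceramic cup.

Things in the scene. Friction and masses are not known exactly. Their poses are not given: they have to be found in the camera images.
- guide_stop (a point): Desk-level point (z 0) where the fence's inner face meets the hole punch's front; both are fixed. x: along the fence, feed direction into the punch; y: from the block's side into the fence; z up. Aluminium fence: x -420 to 0, y 0 to 22 mm (bolt tabs to 51), 25 high. Red punch: x 0 to 145, y -100 to 16, 95 high; its front at x 0 stops the block. Home block centre: x -50, y -40.
- sled_center (a point): Centre (20 mm above the desk) of the jig block, the wooden block lying at the fence: 100 mm long along x (feed direction), 80 wide along y, 40 high, 0.3 to 0.6 kg. A white sheet, 60 wide, 3 thick, stands out 25 mm from its leading face and enters the punch's mouth. It starts 110 to 190 mm short of home, within 5 mm of the fence. The wooden block away from the fence is not it.
- stick_grip (a point): Wooden push stick standing on the desk; point in its upright grip at which to hold it, 65 mm above its underside. Grip: 18 mm thick along y, 50 long along x, top at 96, amid a bar (18 thick, 30 high) along x with a flat plate (56 wide, 34 high) across each end. The plates' outer faces, which push, lie 70 mm from here at +x and -x; either end serves. 0.16 kg. The brush with a round knob is not it.
- cup_rim (a point): Centre of the mouth of a white ceramic cup standing on the desk, 76 mm across and 85 mm high (this point is at its top); to be left alone.
Not all that is in view belongs to the job. Leave any orange, red or turquoise look-alike of the part that bears sled_center alone.

How it is judged:
On the way:
1. the push stick is pushing the block while it is on its way along the fence (contact force between stick and sled above 0.3 N and x of sled_center in the frame of guide_stop below -0.075 m), for 0.1 s.
At the end, for the whole second after the job is handed in: The jig block is within 15 mm of full contact with the punch front, within 10 mm of the fence and within 10 degrees of square to it, flat on the desk and at rest; the push stick stands upright on its feet on the desk, at rest and released (x of sled_center in the frame of guide_stop above -0.065 m and y of sled_center in the frame of guide_stop above -0.05 m and angle between the x axis of sled_center and the x axis of guide_stop, either way round below 0.175 rad and angle between sled_center's own z axis and vertical below 0.1 rad and height (world z) of sled_center below 0.03 m and angle between stick_grip's own z axis and vertical below 0.15 rad and height (world z) of stick_grip below 0.075 m and linear speed of each of sled, stick below 0.02 m/s); the robot touches nothing.
It fails at once if the block comes more than 15 mm away from the fence (y of sled_center in the frame of guide_stop below -0.055 m).
It fails at once if the block turns more than 12 degrees from the fence or tips (angle between the x axis of sled_center and the x axis of guide_stop, either way round above 0.21 rad or angle between sled_center's own z axis and vertical above 0.21 rad).
It fails at once if the robot itself touches the block (contact force between any of the fingers, the arm and sled above 0.5 N).
It fails at once if the cup is moved by more than 20 mm or tipped (distance of cup_rim from where it was at the start of the episode above 0.02 m or angle between cup_rim's own z axis and vertical above 0.3 rad).
It also fails if it takes over 45 s, if anything falls off the work surface, if the arm or the gripper's body presses on something with over 40 N, if the wrist force passes 120 N, or if a joint passes its speed limit or range.

### The arm

A 6-joint arm with a two-finger parallel gripper is mounted at the origin on the work surface. World frame = base frame: x ahead of the robot, y to its left, z up, the work surface at z = 0. Lengths are in m, angles in rad, forces in N, time in s.
With the tool pointing down it reaches from about 0.35 to 0.775 m from the base axis. Payload 5.5 kg.
Tool frame: the origin (TCP) lies midway between the tips of the shut fingers; the grasp point (between the pads) lies 19 mm behind it; z points along the fingers, y is the direction in which the jaws open and shut (so a half turn about z gives the same grasp; the last joint's range is limited). The gripper opens to 85 mm and grips with 20 to 120 N. Pads are 22 mm wide; open, the fingers measure 114 mm over their backs; the gripper's body (76 mm by 85 mm) begins 54 mm behind the grasp point. The pads swing forward as they close: fully open they stand 13 mm farther back than shut.
Start: joints at [1.084, 0.313, 0.046, 1.304, 0, 1.431], TCP at [0.195, 0.541, 0.231] pointing down, gripper open.
Joint ranges: [-2.76, 2.76], [-0.86, 1.69], [-1.03, 1.26], [-2.2, 2.34], [-1.47, 1.5], [-3.14, 3.14]. Speed limits (rad/s): [2.57, 2.57, 3.14, 3.14, 3.14, 3.14].

### API

Orientations are given as a unit quaternion [w, x, y, z].
In Python, from workcell import env gives the robot as it stands.
- The arm moves only by the shell command python3 -m creep 'ROWS' [OPENING] [FORCE]. ROWS is JSON, a list of rows, each a list of 6 numbers: the shift along the tool's x, y, z in m, then the turn, a rotation vector about the tool's x, y, z in degrees. A call has exactly 8 rows; each row is the pose to reach, as a shift and turn from the pose commanded when the call began, along the tool's axes at that moment; what a row does not reach only later rows make up. A row lasts 1/10 s, in which the tool goes at most 50 mm and 8.59 degrees, less where a joint would pass 70% of its speed; a pose out of reach is approached as far as the arm can. A call with a gripper value outside its range is refused whole. OPENING is the finger opening in m, from 0 to 0.0854, set as the call begins (- or left out, the last holds). The fingers move at their own pace and stop on an object; FORCE is the grip in N (left out, the last holds). Time passes only in rows, so rows that repeat a pose let the fingers close, or fill a call up. It gives the time, the measured TCP pose, the force and the opening at its end, in the units of the state.
- env.get_state(): the state, without advancing time (a new reading comes with each control period).
- env.read_camera(name): name is "scene" or "top"; returns (picture, depth): 400x640x3 uint8, blue, green, red; 400x640 float32, m along the optical axis (not along the pixel's ray), 0 where there is no reading.
- env.camera_params(name): a dict with "fx", "fy", "cx", "cy" (pixels), "position" and "orientation" of the camera in the world. Camera axes: x right, y up, looking along -z (the intrinsics and any distortion apply to the point x, -y, -z); pixel columns grow to the right and rows downward; lengths in m; the calibration is good to about 2 mm. A picture is of the moment at which its call begins. camera_params takes no time and is no camera call.
- env.hand_in(): hands the job in, once; it reports no verdict.
The state is a dict: "clock": time; "joint_pos": joint angles; "qvel": joint speeds; "tau": joint torques, N m; "tcp_pos": TCP position; "orientation": TCP orientation; "wrist_force": force on the tool from outside, world axes, zero at the start; "ft_torque": the same for the moment, N m; "finger_gap": finger opening in m.
Only numpy, scipy, OpenCV 4.12 (cv2) and the standard library are available. Lean on these libraries where they do the work, as an engineer would, in place of code of your own. Each camera call takes 0.05 s, during which the arm holds its last target. There are 200 camera calls.

## Working session

There is one attempt and no reset: what is moved stays moved. The work goes in short steps, Python scripts to look and compute and a shell command to move; the robot and the scene stay as the last step left them, time stands still between calls to the robot, and variables do not carry over. Pictures are saved under pics/ and viewed, about 8 in all and at most 12, crops included, and the job is handed in when it is done.

```bash
mkdir -p pics; cat > h.py <<'E'
import numpy as np,cv2
from scipy.spatial.transform import Rotation as R
from workcell import env
def cam(n):
    im,d=env.read_camera(n);return im,d,env.camera_params(n)
def Rm(p):
    q=p["orientation"];return R.from_quat([q[1],q[2],q[3],q[0]]).as_matrix()
def unproj(p,d):
    v,u=np.mgrid[:d.shape[0],:d.shape[1]]
    c=np.stack([(u-p["cx"])/p["fx"]*d,-(v-p["cy"])/p["fy"]*d,-d],-1)
    return c@Rm(p).T+np.array(p["position"])
def ray(p,u,v,z):
    r=Rm(p)@np.array([(u-p["cx"])/p["fx"],-(v-p["cy"])/p["fy"],-1]);o=np.array(p["position"])
    return o+r*(z-o[2])/r[2]
E
python3 - <<'E'
from h import *
for n in("scene","top"):
    im,d,p=cam(n);cv2.imwrite(f"pics/{n}0.png",im);np.savez(f"{n}0.npz",im=im,d=d)
    print(n,p,(d==0).mean())
print(env.get_state())
E
```

```text
scene {'fx': 435.50171595600744, 'fy': 435.50171595600744, 'cx': 321.9621793062396, 'cy': 202.7804329693916, 'position': array([ 1.08358639, -0.19128323,  0.818051  ]), 'orientation': array([0.7861986 , 0.28060444, 0.18991604, 0.51680248])} 0.00403125
top {'fx': 383.9500318526817, 'fy': 383.9500318526817, 'cx': 323.727901328999, 'cy': 199.71140910587638, 'position': array([0.47191694, 0.04166758, 0.95737732]), 'orientation': array([-0.70676212, -0.01639332,  0.00319073,  0.70725412])} 0.00405078125
{'clock': 0.1, 'joint_pos': array([1.08443953e+00, 3.13946912e-01, 4.51154056e-02, 1.30360499e+00,
       3.03211510e-05, 1.43119573e+00]), 'qvel': array([-1.43379547e-03,  2.77060659e-05,  4.02915553e-03,  1.10722274e-03,
        1.05239454e-03, -4.78846948e-04]), 'tau': array([ 4.67684833e-03, -4.81724381e+01,  2.99243599e+01,  1.27127400e-02,
       -1.23067621e-04,  5.69998150e-06]), 'tcp_pos': array([0.19520388, 0.54037867, 0.23049508]), 'orientation': array([-2.66923158e-04,  1.72510737e-01,  9.85007296e-01, -7.75577449e-04]), 'wrist_force': array([-0.06607998, -0.15311992,  0.24751549]), 'ft_torque': array([-0.02954597, -0.0336461 , -0.00168881]), 'finger_gap': 0.08489470100365673}
```

View pics/top0.png

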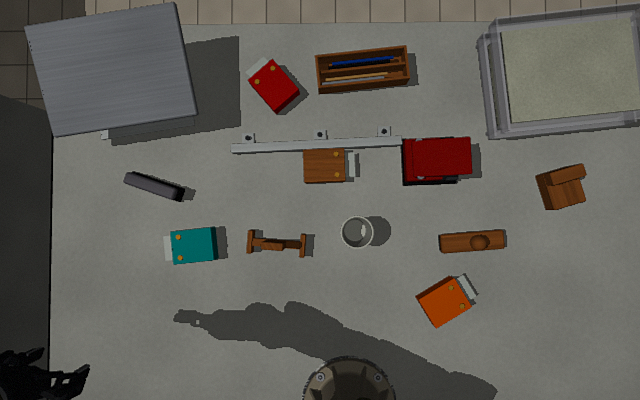

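View pics/scene0.png

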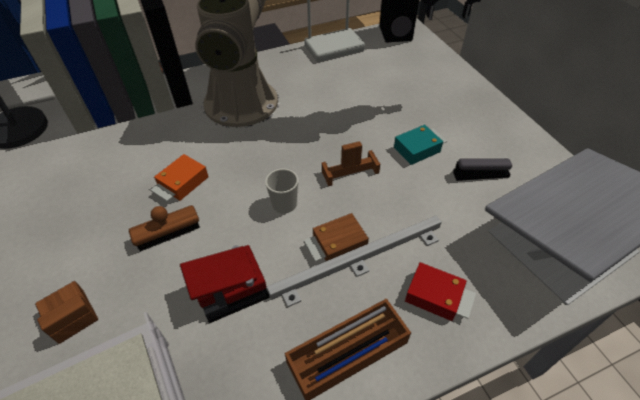

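The top view shows the jig block at the fence (325,165), the fence from (232,148) to (402,143), the punch at (437,160), the push stick at (277,242) and the cup at (357,232). 

Possible confusions with the block are red (272,85), teal (192,245), orange (445,300) and the wooden block (560,187). The brush (472,241) could be taken for the stick, but it has a round knob. I choose the block at (325,165) and the stick with its upright grip at (277,242). Next I'll measure from both views.

```bash
cat > m.py <<'E'
from h import *
def pts(n,f=None):
    if f: z=np.load(f);im,d,p=z["im"],z["d"],env.camera_params(n)
    else: im,d,p=cam(n)
    return im,d,p,unproj(p,d)
def rect(P): return cv2.minAreaRect((P[:,:2]*1000).astype(np.float32))
def roi(P,x0,x1,y0,y1,z0,z1,m=None):
    k=(P[...,0]>x0)&(P[...,0]<x1)&(P[...,1]>y0)&(P[...,1]<y1)&(P[...,2]>z0)&(P[...,2]<z1)
    return k if m is None else k&m
def wood(im):
    h=cv2.cvtColor(im,cv2.COLOR_BGR2HSV);return (h[...,0]>4)&(h[...,0]<20)&(h[...,1]>110)
E
python3 - <<'E'
from m import *
np.set_printoptions(precision=4,suppress=True)
ci={}
for n in("top","scene"):
    im,d,p,P=pts(n,n+"0.npz");w=wood(im)
    if n=="top":
        for nm,u,v in[("desk",300,280),("block",322,166),("fenceL",232,150),("guide",402,150),("stick",277,242),("cup",357,232)]:print(nm,P[v,u])
        c=P[166,322];s=P[242,277]
    for nm,o,z0,z1,r in[("blocktop",c,.03,.05,.09),("sticklow",s,.012,.045,.11),("stickgrip",s,.075,.11,.11)]:
        k=roi(P,o[0]-r,o[0]+r,o[1]-r,o[1]+r,z0,z1,w);Q=P[k]
        print(n,nm,len(Q),"z",np.percentile(Q[:,2],[5,50,95]),"rect",rect(Q),"mean",Q.mean(0))
        k8=k.astype(np.uint8)
    k=roi(P,.4,.8,-.3,.4,.018,.032,~w);k&=(im.max(-1)>110);Q=P[k]
    print(n,"fence-ish",len(Q),Q.mean(0),rect(Q))
    h=cv2.cvtColor(im,cv2.COLOR_BGR2HSV);red=((h[...,0]<4)|(h[...,0]>174))&(h[...,1]>150)
    Q=P[roi(P,.4,.8,-.4,-.08,.05,.11,red)];print(n,"punch",len(Q),rect(Q),Q[:,2].max())
    Q=P[roi(P,.36,.55,-.13,.05,.078,.095)&(h[...,1]<60)];print(n,"cup",len(Q),rect(Q),cv2.minEnclosingCircle((Q[:,:2]*1000).astype(np.float32)))
a=np.load("top0.npz")["im"];b=np.load("scene0.npz")["im"]
cv2.imwrite("pics/crop.png",np.hstack([cv2.resize(a[120:270,220:420],(400,300),interpolation=2),cv2.resize(b[120:300,260:460],(400,360),interpolation=2)[:300]]))
E
```

```text
desk [ 0.2988  0.1187 -0.0013]
block [0.5785 0.063  0.0367]
fenceL [0.6199 0.284  0.024 ]
guide [ 0.6202 -0.1333  0.0134]
stick [0.4003 0.1638 0.0877]
cup [ 0.4184 -0.0228  0.0045]
top blocktop 1340 z [0.0368 0.0395 0.042 ] rect ((581.6158447265625, 58.95134735107422), (79.3173599243164, 99.19693756103516), 2.5594825744628906) mean [0.5813 0.0592 0.0395]
top sticklow 466 z [0.021  0.0311 0.0356] rect ((392.4903259277344, 175.20895385742188), (138.88259887695312, 55.67781448364258), 85.56761169433594) mean [0.3931 0.1738 0.0305]
top stickgrip 195 z [0.0826 0.0948 0.0975] rect ((392.59747314453125, 175.20559692382812), (49.094505310058594, 17.779613494873047), 85.42961883544922) mean [0.3933 0.1742 0.0937]
top fence-ish 1541 [0.63   0.0718 0.024 ] ((566.31689453125, 66.18421936035156), (226.9022674560547, 412.46563720703125), 11.994001388549805)
top punch 2582 ((593.760009765625, -203.34759521484375), (98.09220123291016, 142.5180206298828), 2.8215997219085693) 0.09521510923814591
top cup 203 ((422.79058837890625, -16.399242401123047), (72.60216522216797, 75.03753662109375), 0.009157499
[... 365 characters left out ...]
54.250362396240234), 85.67931365966797) mean [0.3996 0.172  0.028 ]
scene stickgrip 196 z [0.0778 0.093  0.0981] rect ((395.5795593261719, 172.8594207763672), (48.10594940185547, 17.528921127319336), 87.46214294433594) mean [0.3983 0.1721 0.09  ]
scene fence-ish 1794 [0.6311 0.06   0.0247] ((627.8408203125, 43.32374572753906), (176.87571716308594, 464.423095703125), 19.43221664428711)
scene punch 3027 ((597.8093872070312, -203.85244750976562), (97.48741912841797, 140.16018676757812), 3.16454815864563) 0.09373830192620325
scene cup 251 ((424.6708984375, -17.009063720703125), (74.0931625366211, 74.63099670410156), 5.179722309112549) ((424.074951171875, -17.880949020385742), 38.368003845214844)
```

View pics/crop.png

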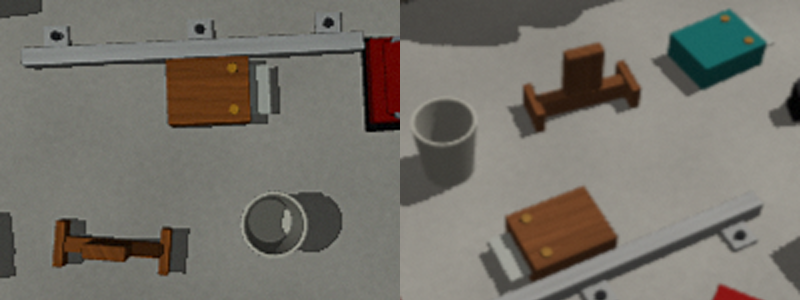

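The crop confirms the choice: the block's white sheet faces the punch, and the stick has its upright grip. The two views agree within about 3 mm, and sizes and heights match the text. Next I'll fit the fence line, check how high the grey plate stands, and work out the first move.

```bash
cat >> m.py <<'E'
def go(x,y,z,jaw,st=None):
    """tool-frame shift (mm) and turn (deg) from measured pose to target, tool down, jaw dir angle deg"""
    st=st or env.get_state();q=st["orientation"];A=R.from_quat([q[1],q[2],q[3],q[0]])
    a=np.radians(jaw);yy=np.array([np.cos(a),np.sin(a),0]);zz=np.array([0,0,-1.]);B=np.stack([np.cross(yy,zz),yy,zz],1)
    s=A.inv().apply(np.array([x,y,z])-st["tcp_pos"])
    t=(A.inv()*R.from_matrix(B)).as_rotvec(degrees=True)
    print("shift mm",np.round(s*1000,1),"turn",np.round(t,2))
E
python3 - <<'E'
from m import *
np.set_printoptions(precision=4,suppress=True)
for n in("top","scene"):
    im,d,p,P=pts(n,n+"0.npz")
    k=roi(P,.60,.67,-.12,.3,.020,.030,~wood(im));Q=P[k]
    ys=np.arange(-.11,.28,.02);e=[]
    for y in ys:
        q=Q[abs(Q[:,1]-y)<.01]
        if len(q)>5: e.append((y,np.percentile(q[:,0],4)))
    e=np.array(e);f=np.polyfit(e[:,0],e[:,1],1);r=e[:,1]-np.polyval(f,e[:,0]);print(n,"fence inner x=a*y+b",f,"deg",np.degrees(np.arctan(f[0])),"res",np.abs(r).max(),"yrange",Q[:,1].min(),Q[:,1].max())
    k=roi(P,.55,1,.15,.7,.06,.6);Q=P[k];print("plate",len(Q),Q.min(0),Q.max(0), Q[Q[:,1].argmin()],Q[Q[:,0].argmin()])
go(.394,.174,.16,-4.4);go(.394,.174,.046,-4.4)
E
```

```text
top fence inner x=a*y+b [-0.031   0.6246] deg -1.7784595015388647 res 0.020520595475634007 yrange -0.11988994111569998 0.2896068927016686
plate 17410 [0.6383 0.3399 0.1009] [0.9164 0.6985 0.165 ] [0.6934 0.3399 0.1127] [0.6383 0.6582 0.1146]
scene fence inner x=a*y+b [-0.03    0.6247] deg -1.7189822891063349 res 0.022129585450503475 yrange -0.11998723909764364 0.288279019304848
plate 12568 [0.6377 0.3377 0.1009] [0.9193 0.6784 0.164 ] [0.6925 0.3377 0.1121] [0.6377 0.6595 0.1128]
shift mm [-311.5 -276.9   70.9] turn [-0.09  0.05 74.53]
shift mm [-311.5 -276.7  184.9] turn [-0.09  0.05 74.53]
```

```bash
python3 -m creep '[[-0.031,-0.028,0.007,0,0,7.45],[-0.062,-0.055,0.014,0,0,14.9],[-0.094,-0.083,0.021,0,0,22.4],[-0.125,-0.111,0.028,0,0,29.8],[-0.156,-0.139,0.035,0,0,37.3],[-0.187,-0.166,0.043,0,0,44.7],[-0.218,-0.194,0.050,0,0,52.2],[-0.250,-0.222,0.057,0,0,59.6]]' 0.0854 40
python3 - <<'E'
from m import *
import numpy as np
go(.394,.174,.16,-4.4)
im,d,p,P=pts("top","top0.npz");Q=P[roi(P,.60,.67,-.11,.28,.021,.03,~wood(im))]
e=[]
for y in np.r_[-.1:-.02:.02,.13:.28:.02]:
    q=Q[abs(Q[:,1]-y)<.01]; q=q[q[:,0]<.665]
    # inner edge: low percentile, outer: high
    e.append((y,np.percentile(q[:,0],3),np.median(q[:,0]),np.percentile(q[:,0],90)))
print(np.round(e,4)); e=np.array(e); f=np.polyfit(e[:,0],e[:,2],1); print(f)
E
```

```text
clock: 0.9
tcp_pos: [0.3553, 0.2455, 0.1738]
orientation: [-0.0, 0.641, 0.767, -0.0]
wrist_force: [1.6, -0.2, 0.3]
finger_gap: 0.0854
shift mm [-77.2  25.4  13.8] turn [-1.000e-02 -0.000e+00  1.465e+01]
[[-0.1     0.6329  0.6429  0.6523]
 [-0.08    0.6311  0.6408  0.6503]
 [-0.06    0.631   0.6406  0.6487]
 [-0.04    0.6294  0.6405  0.6484]
 [ 0.13    0.6218  0.6317  0.64  ]
 [ 0.15    0.6219  0.6318  0.6413]
 [ 0.17    0.6198  0.6295  0.639 ]
 [ 0.19    0.6195  0.6293  0.6383]
 [ 0.21    0.6179  0.6293  0.637 ]
 [ 0.23    0.6174  0.6271  0.6365]
 [ 0.25    0.6175  0.6271  0.6364]
 [ 0.27    0.6152  0.625   0.6345]]
[-0.04561951  0.6379909 ]
```

```bash
python3 -m creep '[[-0.039,0.013,0.007,0,0,7.3],[-0.077,0.025,0.014,0,0,14.6],[-0.077,0.025,0.014,0,0,14.6],[-0.077,0.025,0.050,0,0,14.6],[-0.077,0.025,0.085,0,0,14.6],[-0.077,0.025,0.115,0,0,14.6],[-0.077,0.025,0.128,0,0,14.6],[-0.077,0.025,0.128,0,0,14.6]]' 0.0854 40
python3 - <<'E'
from m import *
go(.394,.174,.046,-4.4)
ims=[cam(n)[0] for n in("top","scene")]
cv2.imwrite("pics/g.png",np.hstack([cv2.resize(ims[0][170:320,180:380],(400,300)),cv2.resize(ims[1][80:230,260:460],(400,300))]))
E
```

```text
clock: 1.7
tcp_pos: [0.3912, 0.176, 0.0443]
orientation: [-0.001, 0.731, 0.682, -0.002]
wrist_force: [-0.5, 1.1, -0.2]
finger_gap: 0.0851
shift mm [-1.8  2.9 -1.7] turn [-0.28  0.07  0.42]
```

View pics/g.png

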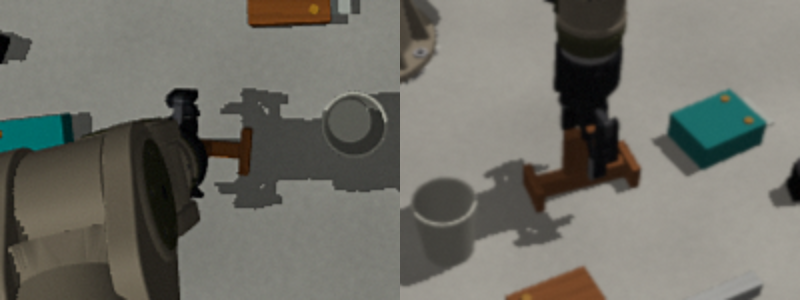

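The fingers straddle the upright grip, seen in the scene crop at about (590,150). Closing now.

```bash
python3 -m creep '[[-0.002,0.003,-0.002,0,0,0.4],[-0.002,0.003,-0.002,0,0,0.4],[-0.002,0.003,-0.002,0,0,0.4],[-0.002,0.003,-0.002,0,0,0.4],[-0.002,0.003,-0.002,0,0,0.4],[-0.002,0.003,-0.002,0,0,0.4],[-0.002,0.003,-0.002,0,0,0.4],[-0.002,0.003,-0.002,0,0,0.4]]' 0.0 60
python3 - <<'E'
from m import *
go(.394,.174,.106,-4.4);go(.574,.225,.106,2.6)
E
```

```text
clock: 2.6
tcp_pos: [0.3965, 0.1736, 0.0481]
orientation: [-0.0, 0.734, 0.679, -0.0]
wrist_force: [-0.2, 0.7, -1.4]
finger_gap: 0.0176
shift mm [  0.2  -2.5 -57.9] turn [-0.02  0.   -0.07]
shift mm [ 65.  173.  -57.9] turn [-0.02  0.   -7.07]
```

```bash
python3 -m creep '[[0,0,-0.02,0,0,0],[0,0,-0.04,0,0,0],[0.013,0.035,-0.04,0,0,-1.4],[0.026,0.070,-0.04,0,0,-2.8],[0.039,0.104,-0.04,0,0,-4.2],[0.052,0.139,-0.04,0,0,-5.6],[0.065,0.173,-0.04,0,0,-7],[0.065,0.173,-0.04,0,0,-7]]'
python3 - <<'E'
from m import *
np.set_printoptions(precision=4,suppress=True)
go(.574,.225,.048,2.6)
ims=[]
for n in("top","scene"):
    im,d,p,P=pts(n);w=wood(im);ims.append(im)
    Q=P[roi(P,.53,.62,.11,.32,.05,.08,w)];print(n,"stick low",len(Q),rect(Q),np.percentile(Q[:,2],[5,50,95]))
    Q=P[roi(P,.5,.66,-.02,.13,.035,.045,w)];print(n,"block",len(Q),rect(Q))
cv2.imwrite("pics/l.png",np.hstack([cv2.resize(ims[0][100:250,180:380],(400,300)),cv2.resize(ims[1][150:300,280:480],(400,300))]))
E
```

```text
clock: 3.4
tcp_pos: [0.5789, 0.226, 0.0875]
orientation: [0.001, 0.691, 0.723, 0.002]
wrist_force: [-0.0, -0.8, -1.8]
finger_gap: 0.0169
shift mm [-0.8 -5.1 39.5] turn [ 0.21 -0.04 -0.07]
top stick low 301 ((577.1881103515625, 225.57757568359375), (54.71209716796875, 135.89007568359375), 2.552032232284546) [0.0547 0.0707 0.0752]
top block 1341 ((581.5534057617188, 59.10944747924805), (78.69426727294922, 98.6086196899414), 1.950958251953125)
scene stick low 703 ((578.4373779296875, 225.16619873046875), (52.168426513671875, 140.35923767089844), 2.1830408573150635) [0.0521 0.0684 0.0752]
scene block 1342 ((584.7599487304688, 57.87785339355469), (79.28850555419922, 100.2376937866211), 1.7903521060943604)
```

View pics/l.png

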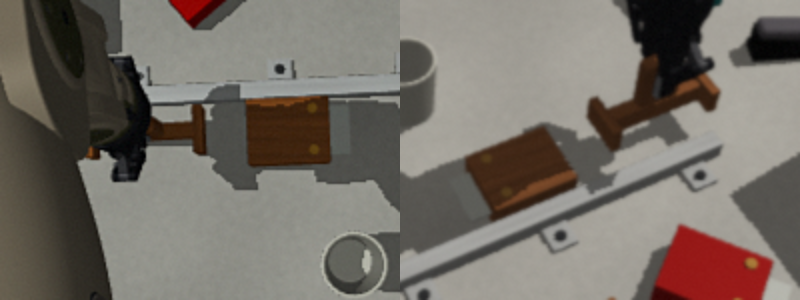

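The stick hangs level (2.5°, parallel to the fence) with its centre within 1 mm of the TCP, and its front plate at (200,130) in the crop lines up with the block's rear face. Next: lower it and approach the block.

```bash
python3 -m creep '[[0,0,0.02,0,0,0],[0,-0.001,0.037,0,0,0],[-0.010,-0.001,0.038,0,0,0],[-0.020,-0.001,0.038,0,0,0],[-0.030,-0.001,0.038,0,0,0],[-0.038,-0.001,0.038,0,0,0],[-0.044,-0.001,0.038,0,0,0],[-0.050,-0.001,0.038,0,0,0]]'
python3 -m creep '[[-0.006,0,0,0,0,0],[-0.012,0,0,0,0,0],[-0.018,0,0,0,0,0],[-0.024,0,0,0,0,0],[-0.030,0,0,0,0,0],[-0.036,0,0,0,0,0],[-0.042,0,0,0,0,0],[-0.048,0,0,0,0,0]]'
cat > chk.py <<'E'
from m import *
import sys
np.set_printoptions(precision=4,suppress=True)
s=env.get_state();t=s["tcp_pos"];print(t,s["wrist_force"],s["finger_gap"])
ims=[]
for n in("top","scene"):
    im,d,p,P=pts(n);w=wood(im);ims.append(im)
    y0=t[1]-.12
    Q=P[roi(P,.5,.66,y0-.065,y0+.060,.036,.045,w)];print(n,"block",len(Q),rect(Q))
    k=roi(P,.54,.625,t[1]-.09,t[1]+.09,.02,.036,w);print(n,"stick",rect(P[k]))
if len(sys.argv)>1:
    cv2.imwrite("pics/"+sys.argv[1],np.hstack([cv2.resize(ims[0][100:250,220:420],(400,300)),cv2.resize(ims[1][150:300,230:430],(400,300))]))
E
python3 chk.py
```

```text
clock: 4.3
tcp_pos: [0.5757, 0.1747, 0.0508]
orientation: [-0.0, 0.691, 0.722, 0.001]
wrist_force: [-0.7, 2.7, -0.2]
finger_gap: 0.0172
clock: 5.1
tcp_pos: [0.5774, 0.1266, 0.0503]
orientation: [-0.0, 0.691, 0.723, -0.0]
wrist_force: [-0.1, 2.5, 1.1]
finger_gap: 0.017
[0.5774 0.1266 0.0503] [-0.1333  2.5197  1.0506] 0.01700198703266011
top block 1369 ((583.5169677734375, 12.64004135131836), (79.01500701904297, 107.82316589355469), 2.159125804901123)
top stick ((575.84716796875, 64.73857116699219), (74.71773529052734, 52.569969177246094), 64.68724060058594)
scene block 1439 ((585.9262084960938, 10.843273162841797), (79.52921295166016, 109.59044647216797), 3.293184757232666)
scene stick ((585.0354614257812, 115.77735900878906), (67.02644348144531, 161.9718017578125), 4.375412464141846)
```

```bash
python3 -m creep '[[-0.007,0,0,0,0,0],[-0.014,0,0,0,0,0],[-0.021,0,0,0,0,0],[-0.028,0,0,0,0,0],[-0.035,0,0,0,0,0],[-0.042,0,0,0,0,0],[-0.049,0,0,0,0,0],[-0.056,0,0,0,0,0]]'
python3 -m creep '[[-0.003,0,0,0,0,0],[-0.006,0,0,0,0,0],[-0.009,0,0,0,0,0],[-0.012,0,0,0,0,0],[-0.015,0,0,0,0,0],[-0.017,0,0,0,0,0],[-0.019,0,0,0,0,0],[-0.021,0,0,0,0,0]]'
python3 chk.py p1.png
```

```text
clock: 6.0
tcp_pos: [0.5799, 0.0705, 0.0502]
orientation: [-0.0, 0.691, 0.722, -0.0]
wrist_force: [0.5, 0.6, -3.0]
finger_gap: 0.0172
clock: 6.8
tcp_pos: [0.5809, 0.0501, 0.0503]
orientation: [0.0, 0.691, 0.723, 0.0]
wrist_force: [0.4, 0.9, -1.6]
finger_gap: 0.0175
[0.5809 0.0501 0.0503] [ 0.3637  0.9417 -1.6263] 0.01748582027794446
top block 1108 ((588.259765625, -82.00074768066406), (79.23741912841797, 102.06265258789062), 2.503831624984741)
top stick ((561.5723876953125, -35.51087951660156), (19.910627365112305, 0.0), 165.75546264648438)
scene block 1543 ((589.9576416015625, -64.27165222167969), (79.12403869628906, 109.04952239990234), 2.569713830947876)
scene stick ((589.2265625, 46.8531494140625), (66.20437622070312, 146.287841796875), 2.082730531692505)
```

View pics/p1.png

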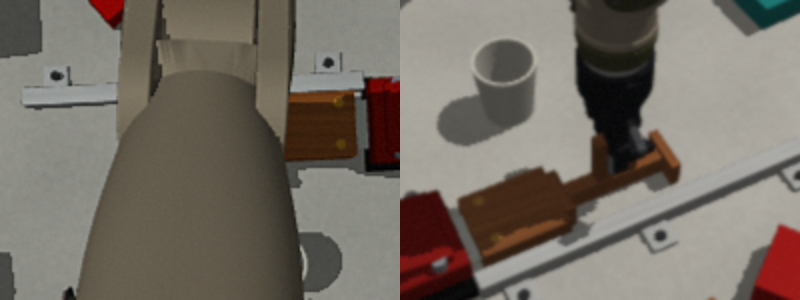

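The block is square against the fence, with about 10 mm left to the punch: leading edge at crop (357,125), punch at (367,125). I'll feed slowly and watch the force.

```bash
python3 -m creep '[[-0.001,0,0,0,0,0],[-0.002,0,0,0,0,0],[-0.003,0,0,0,0,0],[-0.004,0,0,0,0,0],[-0.005,0,0,0,0,0],[-0.006,0,0,0,0,0],[-0.007,0,0,0,0,0],[-0.008,0,0,0,0,0]]'
python3 -m creep '[[-0.0005,0,0,0,0,0],[-0.001,0,0,0,0,0],[-0.0015,0,0,0,0,0],[-0.002,0,0,0,0,0],[-0.0025,0,0,0,0,0],[-0.003,0,0,0,0,0],[-0.003,0,0,0,0,0],[-0.003,0,0,0,0,0]]'
```

```text
clock: 7.7
tcp_pos: [0.5813, 0.0421, 0.0504]
orientation: [0.0, 0.691, 0.723, 0.0]
wrist_force: [-0.3, 2.2, -0.4]
finger_gap: 0.0174
clock: 8.5
tcp_pos: [0.5814, 0.0391, 0.0503]
orientation: [0.0, 0.691, 0.723, 0.0]
wrist_force: [-0.1, 1.7, -0.9]
finger_gap: 0.0174
```

```bash
python3 -m creep '[[-0.0005,0,0,0,0,0],[-0.001,0,0,0,0,0],[-0.0015,0,0,0,0,0],[-0.002,0,0,0,0,0],[-0.0025,0,0,0,0,0],[-0.003,0,0,0,0,0],[-0.003,0,0,0,0,0],[-0.003,0,0,0,0,0]]'
```

```text
clock: 9.3
tcp_pos: [0.5816, 0.036, 0.0503]
orientation: [0.0, 0.691, 0.722, -0.0]
wrist_force: [-0.2, 2.0, -0.5]
finger_gap: 0.0172
```

```bash
python3 -m creep '[[-0.0005,0,0,0,0,0],[-0.001,0,0,0,0,0],[-0.0015,0,0,0,0,0],[-0.002,0,0,0,0,0],[-0.002,0,0,0,0,0],[-0.002,0,0,0,0,0],[-0.002,0,0,0,0,0],[-0.002,0,0,0,0,0]]'; python3 chk.py p2.png
```

```text
clock: 10.1
tcp_pos: [0.5816, 0.0349, 0.0504]
orientation: [-0.0, 0.691, 0.723, 0.001]
wrist_force: [-0.3, 4.8, 1.4]
finger_gap: 0.0173
[0.5816 0.0349 0.0504] [-0.3179  4.7897  1.3645] 0.017332100605936717
top block 901 ((588.6878051757812, -96.32001495361328), (78.51126861572266, 73.48880004882812), 2.878425359725952)
top stick ((0.0, 0.0), (0.0, 0.0), 0.0)
scene block 1533 ((590.15380859375, -78.16297912597656), (78.84186553955078, 108.2151107788086), 2.3571367263793945)
scene stick ((584.3003540039062, 36.00004577636719), (50.50169372558594, 137.85922241210938), 2.7731785774230957)
```

View pics/p2.png

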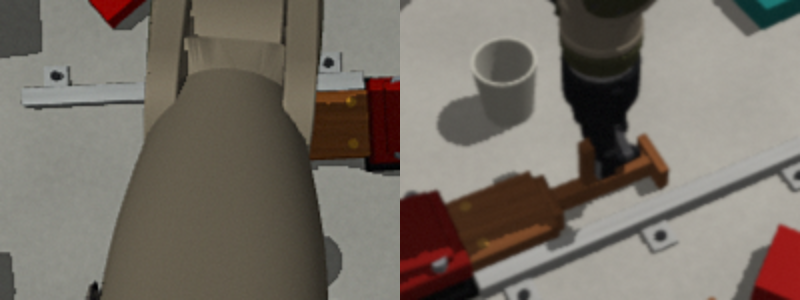

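The block's leading edge is at the punch in both crops, and the force is rising. One more small press to confirm.

```bash
python3 -m creep '[[-0.0005,0,0,0,0,0],[-0.001,0,0,0,0,0],[-0.0015,0,0,0,0,0],[-0.002,0,0,0,0,0],[-0.002,0,0,0,0,0],[-0.002,0,0,0,0,0],[-0.002,0,0,0,0,0],[-0.002,0,0,0,0,0]]'
```

```text
clock: 11.0
tcp_pos: [0.5816, 0.0348, 0.0507]
orientation: [-0.002, 0.691, 0.723, 0.002]
wrist_force: [-0.7, 11.2, 2.7]
finger_gap: 0.0173
```

The force rose to 11 N with no motion, so the block is home. Now back off 8 mm, set the stick on the desk and release it.

```bash
python3 -m creep '[[0.002,0,0,0,0,0],[0.004,0,0,0,0,0],[0.007,0,0,0,0,0],[0.010,0,0,0,0,0],[0.012,0,0,0,0,0],[0.012,0,0.001,0,0,0],[0.012,0,0.002,0,0,0],[0.012,0,0.0025,0,0,0]]'
```

```text
clock: 11.8
tcp_pos: [0.5811, 0.044, 0.0478]
orientation: [0.0, 0.691, 0.722, -0.0]
wrist_force: [-0.9, -0.0, 3.2]
finger_gap: 0.0172
```

```bash
python3 -m creep '[[0,0,0,0,0,0],[0,0,0,0,0,0],[0,0,0,0,0,0],[0,0,0,0,0,0],[0,0,0,0,0,0],[0,0,0,0,0,0],[0,0,0,0,0,0],[0,0,0,0,0,0]]' 0.07; python3 chk.py p3.png
```

```text
clock: 12.6
tcp_pos: [0.5811, 0.0442, 0.0478]
orientation: [-0.0, 0.691, 0.723, 0.0]
wrist_force: [-0.1, 0.4, -0.1]
finger_gap: 0.07
[0.5811 0.0442 0.0478] [-0.1366  0.4225 -0.0582] 0.069991128719685
top block 1182 ((587.3375854492188, -90.65884399414062), (91.36357879638672, 83.76757049560547), 88.44478607177734)
top stick ((555.572265625, -45.11638641357422), (16.95989990234375, 0.0), 179.425048828125)
scene block 1490 ((590.2255859375, -74.59169006347656), (78.82154083251953, 115.12923431396484), 2.3637187480926514)
scene stick ((581.9517211914062, 44.05596923828125), (54.073509216308594, 139.78018188476562), 2.395516872406006)
```

View pics/p3.png

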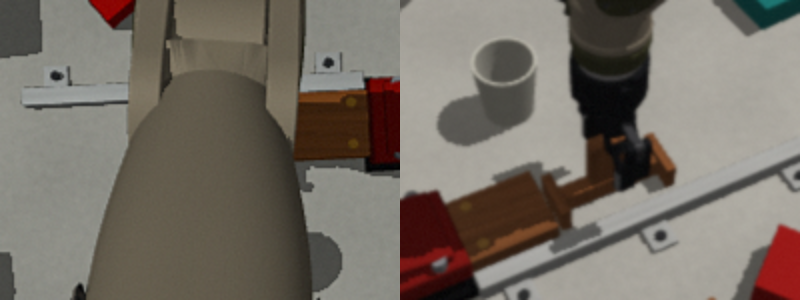

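The fingers are open and the stick is standing, with a visible gap to the block at (555,200). Retreating straight up, then swinging aside for a clear final look.

```bash
python3 -m creep '[[0,0,-0.015,0,0,0],[0,0,-0.035,0,0,0],[0,0,-0.06,0,0,0],[0,0,-0.09,0,0,0],[0,0,-0.13,0,0,0],[0,0,-0.16,0,0,0],[0,0,-0.18,0,0,0],[0,0,-0.18,0,0,0]]'
python3 -m creep '[[0.03,-0.01,0,0,0,0],[0.07,-0.02,0,0,0,0],[0.11,-0.03,0,0,0,0],[0.15,-0.04,0,0,0,0],[0.19,-0.05,0,0,0,0],[0.22,-0.06,0,0,0,0],[0.24,-0.07,0,0,0,0],[0.24,-0.07,0,0,0,0]]'
python3 - <<'E'
from m import *
np.set_printoptions(precision=4,suppress=True)
ims=[]
for n in("top","scene"):
    im,d,p,P=pts(n);w=wood(im);ims.append(im);h=cv2.cvtColor(im,cv2.COLOR_BGR2HSV)
    for nm,b in[("block",(.5,.66,-.14,-.0285,.036,.046)),("sticklow",(.53,.625,-.0265,.13,.012,.035)),("stickgrip",(.53,.625,-.03,.13,.08,.11))]:
        Q=P[roi(P,*b,w)];print(n,nm,len(Q),rect(Q),np.percentile(Q[:,2],[5,50,95]))
    Q=P[roi(P,.36,.55,-.13,.05,.078,.095)&(h[...,1]<60)];print(n,"cup",cv2.minEnclosingCircle((Q[:,:2]*1000).astype(np.float32)))
cv2.imwrite("pics/f.png",np.hstack([cv2.resize(ims[0][100:250,220:420],(400,300)),cv2.resize(ims[1][150:300,230:430],(400,300))]))
E
```

```text
clock: 13.5
tcp_pos: [0.583, 0.0441, 0.2314]
orientation: [0.002, 0.691, 0.723, 0.002]
wrist_force: [0.1, 0.6, -0.2]
finger_gap: 0.0701
clock: 14.3
tcp_pos: [0.4985, 0.283, 0.2263]
orientation: [-0.001, 0.69, 0.724, -0.001]
wrist_force: [1.1, -0.4, 0.6]
finger_gap: 0.0697
top block 1358 ((588.0780029296875, -82.80412292480469), (78.86915588378906, 100.77122497558594), 2.5904767513275146) [0.0368 0.0396 0.0423]
top sticklow 417 ((579.5758666992188, 45.617530822753906), (55.71492385864258, 138.95321655273438), 2.549774646759033) [0.0192 0.0308 0.0344]
top stickgrip 176 ((579.3095703125, 46.09770584106445), (17.20654296875, 49.70072555541992), 2.6237072944641113) [0.0885 0.0949 0.0973]
top cup ((423.4190673828125, -16.47774314880371), 37.748592376708984)
scene block 1514 ((589.076904296875, -83.11756896972656), (81.7460708618164, 98.3147964477539), 2.5873501300811768) [0.0377 0.0404 0.0428]
scene sticklow 658 ((582.3610229492188, 44.122737884521484), (53.37038803100586, 139.7584991455078), 2.8675620555877686) [0.0139 0.0291 0.0343]
scene stickgrip 234 ((581.5999145507812, 44.69865417480469), (18.204145431518555, 49.37207794189453), 0.6236482858657837) [0.0813 0.0947 0.0979]
scene cup ((422.37786865234375, -17.99477767944336), 39.803958892822266)
```

View pics/f.png

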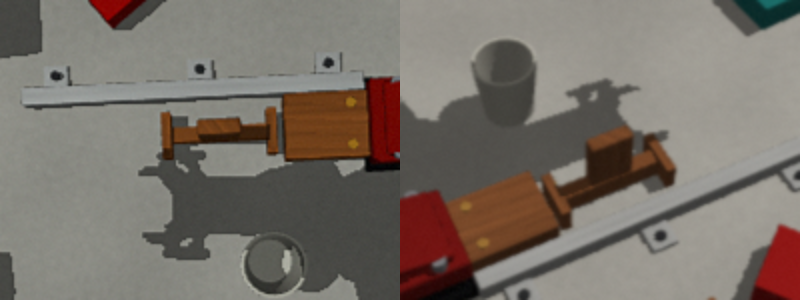

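The block sits flush at the punch and fence (crop (325,127)). The stick stands upright at (218,130) with about an 8 mm gap behind the block, and the cup hasn't moved. Handing in.

```bash
python3 -c "
from workcell import env
print(env.hand_in())"
```

```text
the job is handed in; nothing more can be done
None
```

The job is done and handed in at about 14 s on the robot clock. I gripped the push stick by its upright grip and used it to feed the jig block about 140 mm along the fence. I then backed off about 8 mm, set the stick on its feet, released it and moved the arm clear.

- **Home:** on the last 2 mm press the wrist force rose to 11 N and nothing moved. The block centre then measured at (0.588, -0.083) m. That is within about 1 mm of the home position I estimated from the punch front.
- **Square and against the fence:** the block lies at 2.6°, the same angle as the fence. I saw no visible gap to the fence.
- **Stick:** it stands upright with its grip top at about 95 mm.
- **Cup:** its rim centre is within about 2 mm of the start, which is measurement noise.

Checks that disagreed:
- The two cameras differ by up to about 3 mm. My first fence fit was spoiled by bad edge points, so I redid it.
- Some block and stick outlines taken during the push were merged or hidden by the arm, so I relied on the final unobstructed views.
- In the final scene view the stick's grip measured 0.6° against 2.6° from the top view; I put that down to how few pixels it covers.

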